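# Red base plate from painting stand to drying rest

## Task

Slide the red base plate along the painting stand until about a third of it overhangs the stand's open front edge, still lying flat, then take it by the overhanging end and lift it clear. Lower it, red face up, onto the two posts of the drying rest, centred and lined up with the rest, and let go only once it lies on the posts. Do not drop it, leave the grey plate where it is, and knock no paint bottle over.

Things in the scene. Friction and masses are not known exactly. Their poses are not given: they have to be found in the camera images.
- red_plate: Thin steel base plate for a model figure, upper face red. 90 mm long (x), 50 wide (y), 2.5 thick, 56 to 112 g; origin at the centre of its underside, z up. Starts flat on the stand, length along the stand's x within 0.15 rad; too thin to grip there. Where it overhangs, grip it across its width, fingertips reaching below it. It tips off if over half overhangs
- grey_plate: The same plate with a grey upper face, side by side with the red one (which of the two is on which side varies, centres about 80 mm apart). 90 mm long (x), 50 wide (y), 2.5 thick, 56 to 112 g; origin at the centre of its underside, z up. It stays where it is (not more than 15 mm away from its start)
- stand: Fixed wooden painting stand, 170 mm deep (x), 164 wide (y); origin on the work surface under its centre. Flat top 50 mm up. The -x side, roughly towards the robot, is the open edge (yellow strip on its face); the other sides have a dark rim 4 mm thick, 6 high. Below the open edge is free air: the legs stand back 40 mm
- stand_edge (a point): Middle of the stand's open edge, on the top surface; axes as the stand's: x points from the edge inwards to the back rim, y along the edge, z up
- rest: Fixed drying rest: black base 120 x 80 x 10 mm, two posts 30 mm either side of its centre along x, each 14 (x) by 34 mm (y), cork tops 45 mm above the work surface; narrower than a plate, so fingers holding its long sides go down beside the posts. Origin on the work surface under its centre. Stands to the left or right of the stand
- rest_seat (a point): Centre of the drying rest between the post tops, at their height (45 mm); axes as the rest's: the plate's length goes along x (either way round), z up
- bottle_orange: Dropper paint bottle with orange body and white cap, 27 mm across, 72 mm tall, standing on the work surface beside or behind the stand and the rest; origin at the centre of its underside, z up
- bottle_blue: Dropper paint bottle with blue body and white cap, 27 mm across, 72 mm tall, standing on the work surface beside or behind the stand and the rest; origin at the centre of its underside, z up
- bottle_green: Dropper paint bottle with green body and white cap, 27 mm across, 72 mm tall, standing on the work surface beside or behind the stand and the rest; origin at the centre of its underside, z up
- bottle_brown: Dropper paint bottle with brown body and white cap, 27 mm across, 72 mm tall, standing on the work surface beside or behind the stand and the rest; origin at the centre of its underside, z up
There are look-alikes about, which are no part of the job. What is shaped like the red_plate but blue or purple is not meant.

How it is judged:
By the outcome, as a careful person would: the job done as asked, in the order asked, and still so for the second after the job is handed in, with the robot touching nothing.
It also fails if it takes over 51 s, if anything falls off the work surface, if the arm or the gripper's body presses on something with over 40 N, if the wrist force passes 120 N, or if a joint passes its speed limit or range.

## Robot

A 7-joint arm with a two-finger parallel gripper is mounted at the origin on the work surface. World frame = base frame: x ahead of the robot, y to its left, z up, the work surface at z = 0. Lengths are in m, angles in rad, forces in N, time in s.
With the tool pointing down it reaches from about 0.425 to 0.925 m from the base axis. Payload 6.8 kg.
Tool frame: the origin (TCP) lies where the fingers leave the gripper's body, on its centre line; the fingertips stand 73 mm ahead of it and the grasp point (between the pads) lies 54 mm ahead of it; z points along the fingers, y is the direction in which the jaws open and shut (so a half turn about z gives the same grasp; the last joint's range is limited). The gripper opens to 85 mm and grips with 20 to 120 N. Pads are 22 mm wide; open, the fingers measure 114 mm over their backs; the gripper's body (76 mm by 85 mm) begins 54 mm behind the grasp point. The pads swing forward as they close: fully open they stand 13 mm farther back than shut.
Start: joints at [1.141, 0.477, 0.022, 1.555, -0.011, 1.109, -0.083], TCP at [0.213, -0.64, 0.304] pointing down, gripper open.
Joint ranges: [-2.96, 2.96], [-0.34, 2.1], [-1.41, 1.46], [0.24, 2.44], [-1.37, 4.51], [0.17, 1.92], [-2.96, 2.96]. Speed limits (rad/s): [2.39, 2.39, 3.14, 3.14, 3.14, 3.14, 3.14].

## Interface

Orientations are given as a rotation vector (axis times angle).
In Python, from bench import r gives the robot as it stands.
- The arm moves only by the shell command python3 -m handwheel 'ROWS' [FORCE]. ROWS is JSON, a list that holds one entry, the list of rows, each a list of 7 numbers: the shift along the world's x, y, z in m, then the turn, a rotation vector about the world's x, y, z in rad, then the finger opening in m, from 0 to 0.0854. A call has 1 to 10 rows; each row shifts and turns the commanded pose from where the row before left it; what a row does not reach is not made up. A row lasts 1/12 s, in which the tool goes at most 41.7 mm and 7.16 degrees, less where a joint would pass 70% of its speed; a pose out of reach is approached as far as the arm can. A call is refused whole if a number of a shift passes 0.0417 or a number of a turn 0.125, either way. A call with a gripper value outside its range is refused whole. The fingers move at their own pace and stop on an object; FORCE is the grip in N (left out, the last holds). Time passes only in rows, so rows that do not move let the fingers close. It gives the time, the measured TCP pose, the force and the opening at its end, in the units of the state.
- r.get_obs(): the state, without advancing time (a new reading comes with each control period).
- r.grab_frame(name): name is "side" or "top"; returns (picture, depth): 480x640x3 uint8, red, green, blue; 480x640 float32, m along the optical axis (not along the pixel's ray), 0 where there is no reading.
- r.get_calibration(name): a dict with "vertical_fov" (degrees; the focal length in pixels is half the picture's height over the tangent of half this angle, whatever the lens; pixels are square), "cx", "cy" (the principal point, pixels), "R" (3x3) and "t" (3): a world point X has camera coordinates R X + t. Camera axes: x right, y down, z forward; pixel columns grow to the right and rows downward; lengths in m; the calibration is good to about 2 mm. A picture is of the moment at which its call begins. get_calibration takes no time and is no camera call.
- r.hand_in(): hands the job in, once; it reports no verdict.
Trained networks look in the newest picture that a camera, given by its name, has taken for a name from the list of things; names that differ only in an ending like _2 or _b are one class to them, and where a whole thing is asked for, a point or a joint stands for the part that bears it (a point fixed in the world has none). Each returns a list of dicts, best first, with "p" (0 to 1); they miss things now and then, are a little off and sometimes report something else, mostly with a low value. They report only what shows in the picture. A call takes as long as a camera call. They do not tell look-alikes from the thing itself.
- r.masks_of(label, camera): "pixels" (480x640 bool, what is visible of it) and "at" ([column, row] in pixels, amid what is visible of it).
The state is a dict: "clock": time; "joints": joint angles; "qvel": joint speeds; "tau": joint torques, N m; "tcp_pos": TCP position; "orientation": TCP orientation; "contact_force": force on the tool from outside, world axes, zero at the start; "moment": the same for the moment, N m; "grip_width": finger opening in m.
Only numpy, scipy, OpenCV 4.12 (cv2) and the standard library are available. Lean on these libraries where they do the work, as an engineer would, in place of code of your own. Each camera call takes 0.05 s, during which the arm holds its last target.

## Working session

There is one attempt and no reset: what is moved stays moved. The work goes in short steps, Python scripts to look and compute and a shell command to move; the robot and the scene stay as the last step left them, time stands still between calls to the robot, and variables do not carry over. Pictures are saved under pics/ and viewed, and the job is handed in when it is done.

```bash
mkdir -p pics; ls
python3 - <<'E'
from bench import r
import cv2,numpy as np
print({k:np.round(v,3).tolist() for k,v in r.get_obs().items()})
for n in("side","top"):
    p,d=r.grab_frame(n); cv2.imwrite(f"pics/{n}0.png",p[:,:,::-1]); np.save(f"{n}0.npy",d); c=r.get_calibration(n); print(n,c)
E
```

```text
pics
{'clock': 0.0, 'joints': [1.141, 0.478, 0.022, 1.556, -0.012, 1.109, -0.083], 'qvel': [-0.0, -0.0, -0.001, -0.0, 0.0, 0.001, -0.0], 'tau': [0.001, -59.645, 1.608, -28.12, 0.012, 0.009, 0.0], 'tcp_pos': [0.213, -0.64, 0.303], 'orientation': [-3.099, -0.503, 0.001], 'contact_force': [-0.287, 0.508, 0.208], 'moment': [-0.001, 0.024, 0.05], 'grip_width': 0.086}
side {'vertical_fov': 50.10280337029048, 'cx': 322.57882927150143, 'cy': 239.95738253733748, 'R': array([[ 0.95074225, -0.30971302, -0.01292405],
       [-0.23132167, -0.68111197, -0.69467745],
       [ 0.20634793,  0.66344881, -0.71920526]]), 't': array([-0.51818716,  0.15932746,  0.81358371])}
top {'vertical_fov': 54.63916071829713, 'cx': 312.73066742899357, 'cy': 232.96140149956312, 'R': array([[ 1.71577712e-02, -9.99852429e-01,  8.55145758e-04],
       [-9.75856960e-01, -1.69322399e-02, -2.17753285e-01],
       [ 2.17735631e-01,  2.90166110e-03, -9.76003471e-01]]), 't': array([0.01333987, 0.53762249, 0.88035795])}
```

View pics/top0.png

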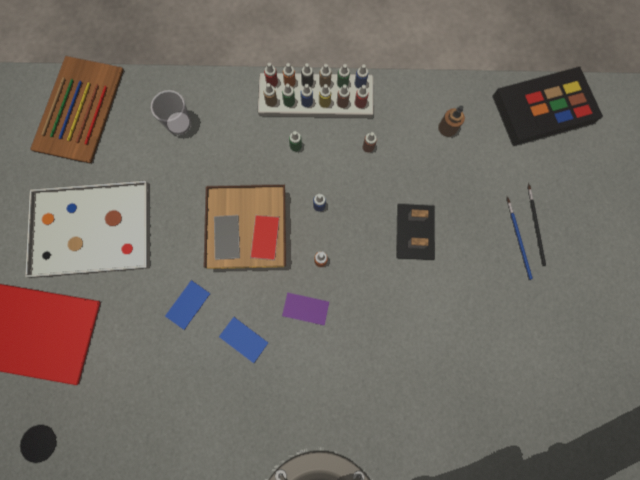

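View pics/side0.png

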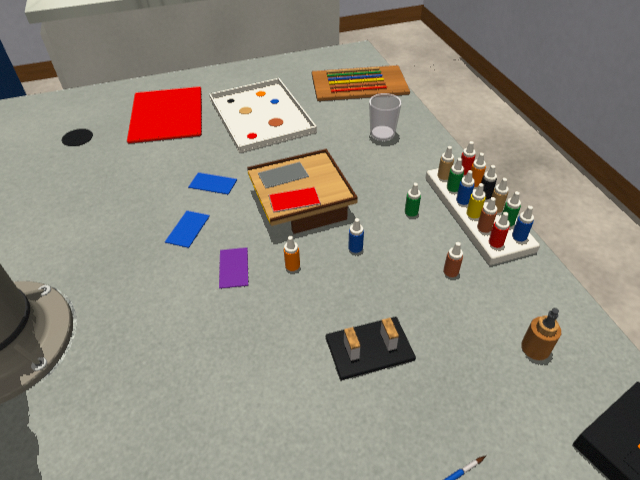

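The top view shows the stand at (246,228), with the red plate at (265,238) and the grey plate at (227,237). The rest is at (416,232). The bottles are blue (320,202), orange (321,258), green (295,140) and brown (370,141). The look-alikes lie on the table: two blue cards at (188,305) and (244,340), a purple one at (306,309), and a big red sheet at the left. Only the red plate on the stand fits. Next I measure.

```bash
cat > h.py <<'E'
from bench import r
import cv2,numpy as np
def K(n):
    c=r.get_calibration(n); f=240/np.tan(np.radians(c["vertical_fov"]/2)); return f,c["cx"],c["cy"],np.array(c["R"]),np.array(c["t"])
def plane(n,uv,z):
    f,cx,cy,R,t=K(n); uv=np.atleast_2d(uv).astype(float)
    d=np.c_[(uv[:,0]-cx)/f,(uv[:,1]-cy)/f,np.ones(len(uv))]@R; o=-R.T@t
    return o+d*((z-o[2])/d[:,2])[:,None]
def deproj(n,uv,dep):
    f,cx,cy,R,t=K(n); uv=np.atleast_2d(uv).astype(float)
    c=np.c_[(uv[:,0]-cx)/f,(uv[:,1]-cy)/f,np.ones(len(uv))]*np.asarray(dep)[:,None]
    return (c-t)@R
def proj(n,X):
    f,cx,cy,R,t=K(n); c=np.atleast_2d(X)@R.T+t; return np.c_[f*c[:,0]/c[:,2]+cx,f*c[:,1]/c[:,2]+cy]
def rect(n,m,z):
    v,u=np.nonzero(m); P=plane(n,np.c_[u,v],z)[:,:2]
    (c,s,a)=cv2.minAreaRect((P*1000).astype(np.float32))
    a=np.radians(a)
    if s[0]<s[1]: a+=np.pi/2; s=s[::-1]
    a=(a+np.pi/2)%np.pi-np.pi/2
    return np.round(c,1),np.round(s,1),round(a,3),P.mean(0).round(4)
E
python3 - <<'E'
from h import *
for n in("side","top"):
    p,d=r.grab_frame(n)
    for l,z in(("red_plate",.0525),("grey_plate",.0525),("stand",.05),("rest",.01),("bottle_orange",.06),("bottle_blue",.06),("bottle_green",.06),("bottle_brown",.06)):
        for o in r.masks_of(l,n)[:4]:
            m=o["pixels"]; v,u=np.nonzero(m); dd=d[m]; g=dd>0
            W=deproj(n,np.c_[u,v][g],dd[g])
            print(n,l,round(o["p"],2),np.round(o["at"]),m.sum(),"rect",*rect(n,m,z),"med",np.median(W,0).round(4),"z95",np.percentile(W[:,2],95).round(4))
    if n=="top":
        cv2.imwrite("pics/crop1.png",cv2.resize(p[170:290,190:450,::-1],None,fx=3,fy=3,interpolation=cv2.INTER_CUBIC))
E
```

```text
side red_plate 0.84 [187. 227.] 853 rect [326.2 101.8] [83.6 46.2] 0.959 [0.3256 0.1001] med [0.3226 0.1554 0.0012] z95 0.0033
side red_plate 0.78 [294. 200.] 917 rect [527.5 116.1] [90.5 54.9] -0.076 [0.527  0.1154] med [0.5268 0.1164 0.0513] z95 0.0531
side red_plate 0.77 [214. 186.] 708 rect [391.2 212.2] [85.3 52.3] -0.612 [0.3912 0.2104] med [0.394  0.2751 0.0011] z95 0.0032
side red_plate 0.71 [233. 268.] 1097 rect [385.2 -14.4] [85.5 47.3] 1.358 [ 0.3851 -0.0153] med [0.3869 0.0305 0.0011] z95 0.0032
side grey_plate 0.75 [278. 172.] 748 rect [526.6 191.6] [90.6 52.5] 0.095 [0.5259 0.1916] med [0.5256 0.1929 0.0513] z95 0.0532
side stand 0.95 [310. 187.] 4717 rect [552.4 140.5] [219.2 177.2] -1.529 [0.5583 0.1335] med [0.5728 0.1338 0.0484] z95 0.0543
side rest 0.65 [369. 345.] 3656 rect [ 554.5 -202.5] [120.9  83.6] -0.041 [ 0.5534 -0.2042] med [ 0.5534 -0.2097  0.009 ] z95 0.0435
side bottle_orange 0.57 [290. 254.] 414 rect [484.8 -22.6] [77.5 23.2] 1.307 [ 0.4827 -0.0272] med [ 0.4871 -0.0058  0.0365] z95 0.0656
side bottle_blue 0.91 [354. 234.] 401 rect [600.6 -17.6] [77.5 
[... 1336 characters left out ...]
.4858 0.0072 0.0501] z95 0.0713
top bottle_orange 0.26 [417. 227.] 2083 rect [ 545.4 -184.4] [114.5  76.3] -0.04 [ 0.5443 -0.1847] med [ 0.5555 -0.1933  0.0101] z95 0.0447
top bottle_blue 0.56 [319. 201.] 163 rect [601.4  11.8] [32.  22.6] 0.017 [0.6017 0.0115] med [0.6056 0.0112 0.0485] z95 0.0713
top bottle_green 0.61 [296. 137.] 185 rect [735.7  64.6] [40.8 23.3] 0.023 [0.736  0.0641] med [0.7426 0.0647 0.0461] z95 0.07
top bottle_brown 0.75 [372. 143.] 220 rect [737.3 -94. ] [43.6 27.5] -0.012 [ 0.7368 -0.0939] med [ 0.7441 -0.0958  0.0444] z95 0.0693
top bottle_brown 0.23 [417. 231.] 1972 rect [ 544.3 -184.4] [112.5  76.3] -0.04 [ 0.5437 -0.1838] med [ 0.5545 -0.1921  0.0102] z95 0.0449
```

View pics/crop1.png

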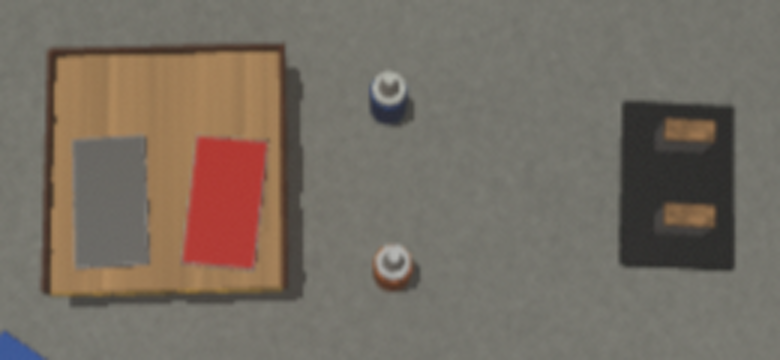

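The crop confirms the red plate lies on the stand to the right of the grey one, with its far end clear of the rim. The two cameras disagree by a few mm, so I'll refine with colour segmentation before moving.

```bash
cat >> h.py <<'E'
def colmasks(p):
    h=cv2.cvtColor(p,cv2.COLOR_RGB2HSV).astype(int); H,S,V=h[...,0],h[...,1],h[...,2]
    return {"red":((H<6)|(H>173))&(S>150)&(V>90),"cork":(H>6)&(H<22)&(S>70)&(V>90),"grey":(S<30)&(V>70)&(V<125),"black":(V<55)&(S<60)}
def blob(n,m,near,rad=90):
    k=np.zeros(m.shape,np.uint8); x,y=map(int,near); k[max(y-rad,0):y+rad,max(x-rad,0):x+rad]=1
    q=cv2.connectedComponentsWithStats((m&(k>0)).astype(np.uint8)); 
    return [(q[1]==i) for i in np.argsort(-q[2][1:,4])+1 if q[2][i,4]>25]
E
python3 - <<'E'
from h import *
for n,rp,rs,st in(("side",(294,198),(370,345),(300,185)),("top",(265,238),(416,232),(246,228))):
    p,d=r.grab_frame(n); M=colmasks(p)
    print(n,"red",*rect(n,blob(n,M["red"],rp,45)[0],.0525))
    for b in blob(n,M["cork"],rs,45)[:3]:
        print(" cork",b.sum(),*rect(n,b,.045))
    for b in blob(n,M["black"],rs,60)[:1]: print(" base",*rect(n,b,.01))
    X=np.load  # stand front edge via depth
    v,u=np.mgrid[0:480,0:640]; g=d>0
    W=deproj(n,np.c_[u[g],v[g]],d[g])
    s=(abs(W[:,2]-.0515)<.006)&(abs(W[:,0]-.56)<.12)&(abs(W[:,1]-.155)<.12); Q=W[s]
    for y in np.arange(.085,.235,.03):
        t=Q[abs(Q[:,1]-y)<.008]; print("  y",round(y,3),"x range",t[:,0].min().round(4),t[:,0].max().round(4))
    for x in (.5,.55,.6):
        t=Q[abs(Q[:,0]-x)<.008]; print("  x",x,"y range",t[:,1].min().round(4),t[:,1].max().round(4))
E
```

```text
side red [527.2 115.5] [87.7 46.9] -0.07 [0.5267 0.1149]
 cork 219 [ 525.4 -201.3] [36.7 15.2] 1.541 [ 0.5254 -0.2012]
 cork 210 [ 585.1 -203. ] [36.8 15.4] 1.527 [ 0.5852 -0.2031]
 base [ 553.9 -204.2] [119.3  81.3] -0.034 [ 0.5501 -0.2098]
  y 0.085 x range 0.4684 0.641
  y 0.115 x range 0.4668 0.6389
  y 0.145 x range 0.4673 0.6378
  y 0.175 x range 0.4643 0.6363
  y 0.205 x range 0.4636 0.6349
  x 0.5 y range 0.0718 0.2394
  x 0.55 y range 0.0754 0.2437
  x 0.6 y range 0.0771 0.2441
top red [529.3 120.2] [85.8 46. ] -0.074 [0.5289 0.1202]
 cork 126 [ 526.4 -196. ] [35.2 14.6] -1.553 [ 0.5268 -0.1957]
 cork 117 [ 587.2 -198.1] [35.2 15.1] 1.542 [ 0.5868 -0.1976]
 base [ 555.5 -195.5] [117.2  76.2] -0.039 [ 0.5524 -0.1943]
  y 0.085 x range 0.4704 0.6413
  y 0.115 x range 0.47 0.6411
  y 0.145 x range 0.4693 0.6405
  y 0.175 x range 0.4669 0.6381
  y 0.205 x range 0.4664 0.6378
  x 0.5 y range 0.0776 0.2414
  x 0.55 y range 0.0797 0.2433
  x 0.6 y range 0.0827 0.2461
```

```bash
python3 -m handwheel '[[[0.018,0.036,0,0,0,-0.0985,0.02],[0.018,0.036,0,0,0,-0.0985,0.02],[0.018,0.036,0,0,0,-0.0985,0.02],[0.018,0.036,0,0,0,-0.0985,0.02],[0.018,0.036,0,0,0,0,0.02],[0.018,0.036,0,0,0,0,0.02],[0.018,0.036,0,0,0,0,0.02],[0.018,0.036,0,0,0,0,0.02],[0.018,0.036,0,0,0,0,0.02],[0.018,0.036,0,0,0,0,0.02]]]' 40; python3 -m handwheel '[[[0.018,0.036,0,0,0,0,0.02],[0.018,0.036,0,0,0,0,0.02],[0.018,0.036,0,0,0,0,0.02],[0.018,0.036,0,0,0,0,0.02],[0.018,0.036,0,0,0,0,0.02],[0.018,0.036,0,0,0,0,0.02],[0.018,0.036,0,0,0,0,0.02],[0.018,0.036,0,0,0,0,0.02],[0.018,0.036,0,0,0,0,0.02],[0.018,0.036,0,0,0,0,0.02]]]'
```

```text
clock: 1.93
tcp_pos: [0.394, -0.2786, 0.3043]
orientation: [3.139, -0.114, 0.001]
contact_force: [1.7, -0.4, -0.9]
grip_width: 0.0202
clock: 2.77
tcp_pos: [0.5741, 0.0814, 0.3041]
orientation: [3.139, -0.114, 0.001]
contact_force: [0.9, -1.2, 0.1]
grip_width: 0.0203
```

```bash
python3 -m handwheel '[[[0.018,0.024,-0.02,0,0,0,0.02],[0.008,0.01,-0.035,0,0,0,0.02],[0,0,-0.04,0,0,0,0.02],[0,0,-0.04,0,0,0,0.02],[0,0,-0.025,0,0,0,0.02],[0,0,-0.006,0,0,0,0.02],[0,0,0,0,0,0,0.02]]]'
python3 - <<'E'
from h import *
for n in("side","top"):
    p,d=r.grab_frame(n); q=p[130:280,220:420] if n=="side" else p[160:310,170:370]
    cv2.imwrite(f"pics/a_{n}.png",cv2.resize(q[:,:,::-1],None,fx=4,fy=4,interpolation=cv2.INTER_CUBIC))
E
```

```text
clock: 3.35
tcp_pos: [0.5985, 0.1133, 0.1362]
orientation: [3.139, -0.113, -0.006]
contact_force: [0.5, -0.3, 0.5]
grip_width: 0.0202
```

View pics/a_side.png

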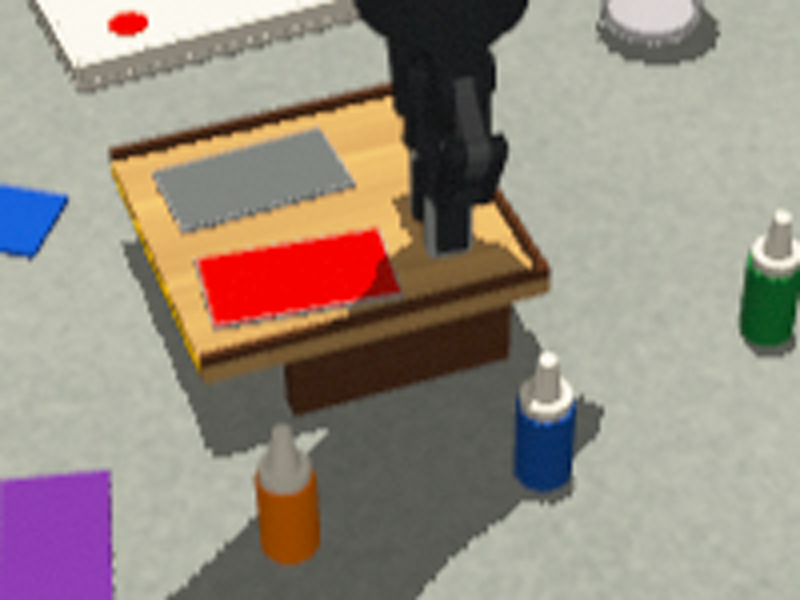

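View pics/a_top.png

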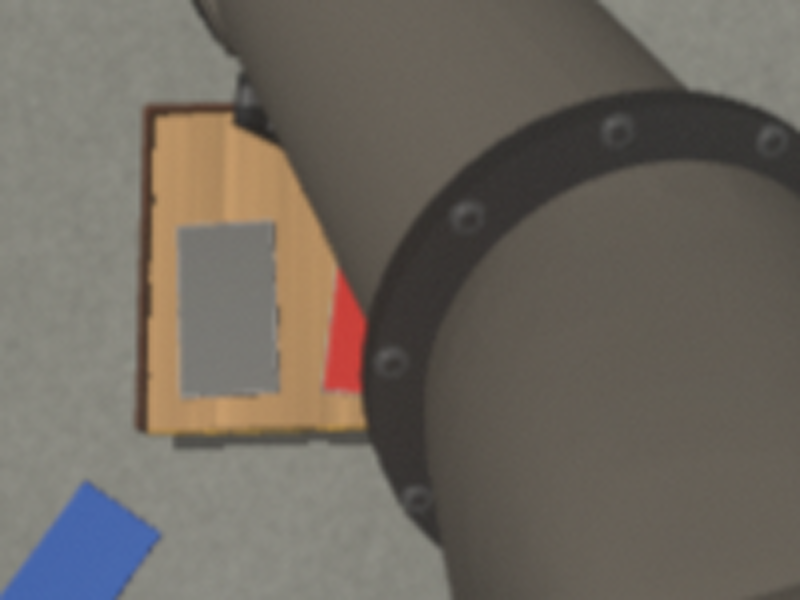

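The side view shows the fingertips (crop 430–470, 250) above the stand, behind the plate's far end. The plate is undisturbed.

Run:
```python
from h import *
for pt in((.5875,.0935,.063),(.6095,.0935,.063),(.5875,.103,.063),(.5875,.089,.063)):
    q=proj("side",pt)[0]; print(pt,q.round(1),((q-[220,130])*4).round())
print(plane("side",[327.5,193.7],.063),plane("side",[337.5,192.3],.063))
```

```text
(0.5875, 0.0935, 0.063) [328.3 194.6] [433. 258.]
(0.6095, 0.0935, 0.063) [339.5 192.1] [478. 248.]
(0.5875, 0.103, 0.063) [326.7 191.4] [427. 246.]
(0.5875, 0.089, 0.063) [329.1 196.1] [436. 265.]
[[0.5869149  0.09643257 0.063     ]] [[0.60577887 0.09416792 0.063     ]]
```

```bash
python3 -m handwheel '[[[0,0,-0.006,0,0,0,0.02],[0,0,-0.004,0,0,0,0.02],[0,0,0,0,0,0,0.02]]]'; python3 -m handwheel '[[[0,0,-0.001,0,0,0,0.02],[0,0,0,0,0,0,0.02]]]';python3 -m handwheel '[[[0,0,-0.001,0,0,0,0.02],[0,0,0,0,0,0,0.02]]]'
```

```text
clock: 3.7
tcp_pos: [0.5997, 0.1136, 0.1284]
orientation: [-3.139, 0.114, -0.002]
contact_force: [-0.1, -0.1, -0.8]
grip_width: 0.0202
clock: 3.87
tcp_pos: [0.5996, 0.1136, 0.1273]
orientation: [-3.139, 0.114, -0.001]
contact_force: [-0.7, 0.8, 0.0]
grip_width: 0.0202
clock: 4.03
tcp_pos: [0.5995, 0.1136, 0.126]
orientation: [-3.14, 0.113, -0.0]
contact_force: [-0.3, 0.7, 0.5]
grip_width: 0.0198
```

```bash
python3 -m handwheel '[[[0,0,-0.001,0,0,0,0.02],[0,0,0,0,0,0,0.02]]]'; python3 -m handwheel '[[[0,0,-0.001,0,0,0,0.02],[0,0,0,0,0,0,0.02]]]'
```

```text
clock: 4.2
tcp_pos: [0.5994, 0.1136, 0.1248]
orientation: [3.139, -0.113, -0.0]
contact_force: [0.4, 0.3, 0.2]
grip_width: 0.0198
clock: 4.37
tcp_pos: [0.5994, 0.1136, 0.1237]
orientation: [3.14, -0.113, -0.0]
contact_force: [0.5, -1.1, 1.3]
grip_width: 0.0202
```

```bash
python3 -m handwheel '[[[0,0,-0.0005,0,0,0,0.02],[0,0,0,0,0,0,0.02]]]'; python3 -m handwheel '[[[0,0,-0.0005,0,0,0,0.02],[0,0,0,0,0,0,0.02]]]'
```

```text
clock: 4.53
tcp_pos: [0.5995, 0.1136, 0.1233]
orientation: [3.139, -0.113, -0.0]
contact_force: [-0.2, -0.6, -0.4]
grip_width: 0.0198
clock: 4.7
tcp_pos: [0.5996, 0.1137, 0.1229]
orientation: [-3.14, 0.113, -0.0]
contact_force: [-0.5, -0.5, -0.2]
grip_width: 0.0199
```

```bash
python3 -m handwheel '[[[0,0,-0.0005,0,0,0,0.02],[0,0,0,0,0,0,0.02]]]'; python3 -m handwheel '[[[0,0,-0.0005,0,0,0,0.02],[0,0,0,0,0,0,0.02]]]'
```

```text
clock: 4.87
tcp_pos: [0.5995, 0.1137, 0.1229]
orientation: [3.139, -0.113, 0.0]
contact_force: [-1.6, -0.1, 4.1]
grip_width: 0.0198
clock: 5.03
tcp_pos: [0.5996, 0.1137, 0.1229]
orientation: [3.139, -0.114, 0.0]
contact_force: [-2.6, -1.0, 9.2]
grip_width: 0.0199
```

```bash
python3 -m handwheel '[[[0,0,0.0019,0,0,0,0.02],[-0.006,0,0,0,0,0,0.02],[-0.006,0,0,0,0,0,0.02],[-0.004,0,0,0,0,0,0.02],[-0.004,0,0,0,0,0,0.02],[-0.004,0,0,0,0,0,0.02],[-0.004,0,0,0,0,0,0.02],[0,0,0,0,0,0,0.02]]]'
python3 - <<'E'
from h import *
n="side"
p,d=r.grab_frame(n);  q=p[130:280,200:400]
print(rect(n,blob(n,colmasks(p)["red"],(290,200),45)[0],.0525))
cv2.imwrite(f"pics/b_{n}.png",cv2.resize(q[:,:,::-1],None,fx=4,fy=4,interpolation=cv2.INTER_CUBIC))
E
```

```text
clock: 5.7
tcp_pos: [0.5706, 0.1136, 0.1237]
orientation: [3.139, -0.113, -0.001]
contact_force: [0.6, -0.0, -0.5]
grip_width: 0.0201
(array([514.1, 115.5]), array([87.5, 46.5]), np.float64(-0.066), array([0.5137, 0.1151]))
```

View pics/b_side.png

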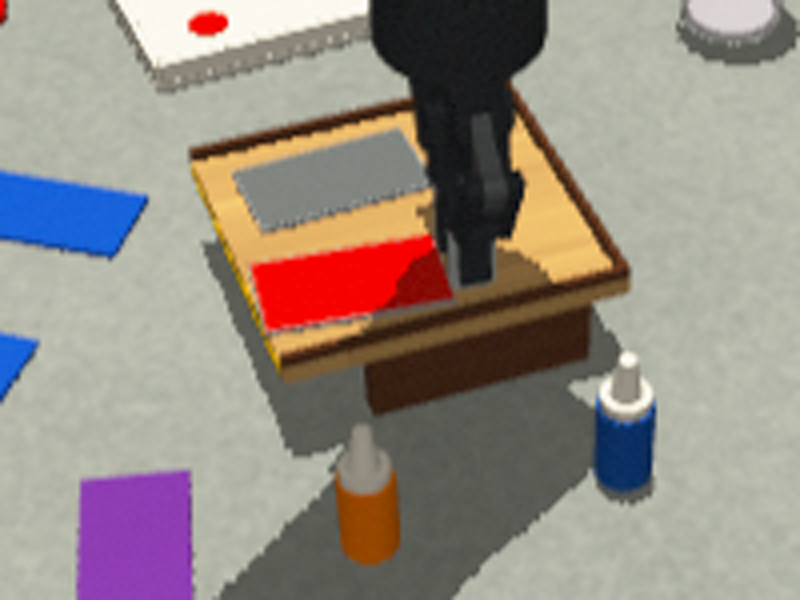

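The plate is sliding squarely ahead of the fingers and its front end is just short of the edge. I'll continue for about 31 mm.

```bash
python3 -m handwheel '[[[-0.004,0,0,0,0,0,0.02],[-0.004,0,0,0,0,0,0.02],[-0.004,0,0,0,0,0,0.02],[-0.004,0,0,0,0,0,0.02],[-0.004,0,0,0,0,0,0.02],[-0.004,0,0,0,0,0,0.02],[-0.003,0,0,0,0,0,0.02],[-0.003,0,0,0,0,0,0.02],[-0.001,0,0,0,0,0,0.02],[0,0,0,0,0,0,0.02]]]'
python3 - <<'E'
from h import *
n="side"
p,d=r.grab_frame(n);  q=p[130:280,200:400]
print(rect(n,blob(n,colmasks(p)["red"],(280,200),50)[0],.0525))
cv2.imwrite(f"pics/c_{n}.png",cv2.resize(q[:,:,::-1],None,fx=4,fy=4,interpolation=cv2.INTER_CUBIC))
E
```

```text
clock: 6.58
tcp_pos: [0.5402, 0.1137, 0.1238]
orientation: [3.139, -0.113, -0.0]
contact_force: [-0.6, 0.7, 0.6]
grip_width: 0.0202
(array([484.5, 116.1]), array([87.7, 48.1]), np.float64(-0.075), array([0.4837, 0.1152]))
```

View pics/c_side.png

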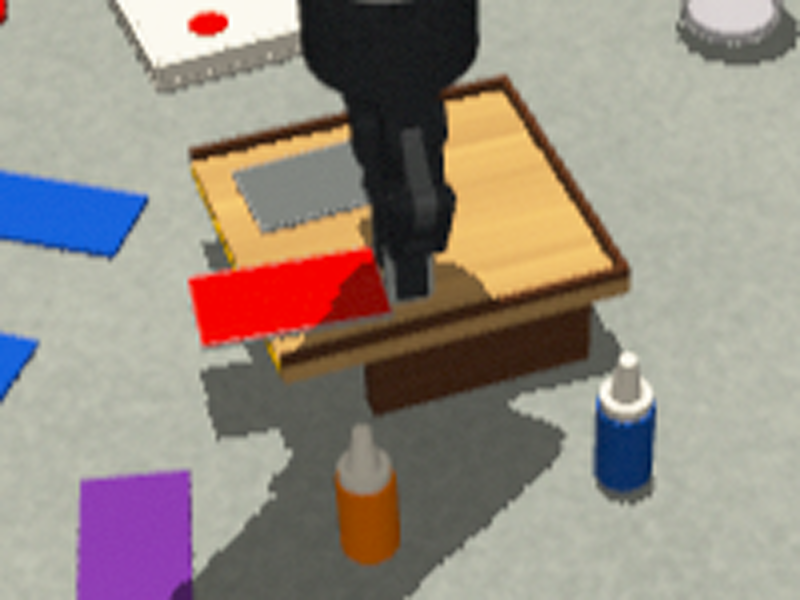

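```bash
python3 -m handwheel '[[[-0.002,0,0,0,0,0,0.02],[0,0,0,0,0,0,0.02],[0.006,0,0,0,0,0,0.02],[0,0,0.03,0,0,0,0.02],[0,0,0.04,0,0,0,0.02],[-0.03,0.002,0,0,0,0,0.085],[-0.035,0.003,0,0,0,0,0.085],[-0.025,0,0,0,0,0,0.085],[0,0,0,0,0,0,0.085],[0,0,0,0,0,0,0.085]]]'
python3 - <<'E'
from h import *
n="side"
p,d=r.grab_frame(n);  q=p[130:280,200:400]
print(rect(n,blob(n,colmasks(p)["red"],(280,200),50)[0],.0525))
cv2.imwrite(f"pics/d_{n}.png",cv2.resize(q[:,:,::-1],None,fx=4,fy=4,interpolation=cv2.INTER_CUBIC))
E
```

```text
clock: 7.47
tcp_pos: [0.4538, 0.1186, 0.194]
orientation: [3.139, -0.112, -0.0]
contact_force: [1.1, -0.3, 0.7]
grip_width: 0.0792
(array([482.3, 115.3]), array([87.6, 46.6]), np.float64(-0.07), array([0.4821, 0.1151]))
```

View pics/d_side.png

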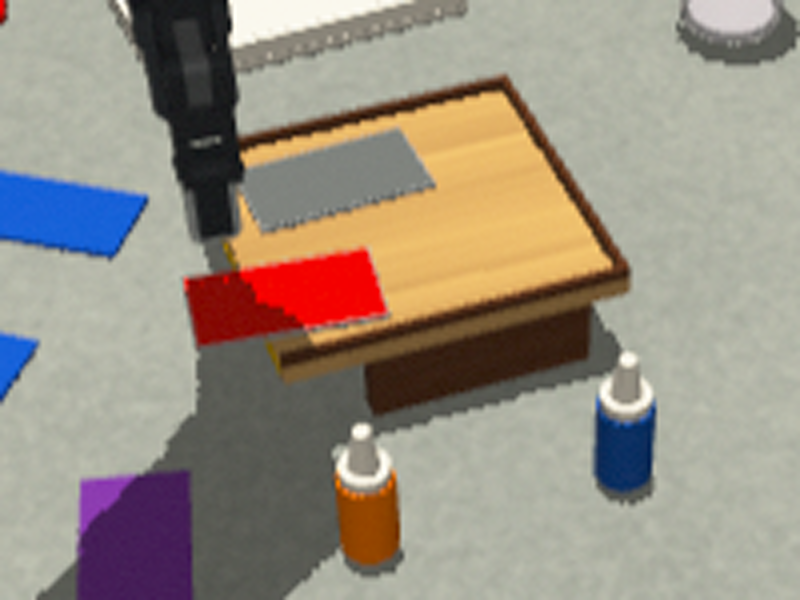

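About a third overhangs (fractions of roughly 0.27 and 0.37 along the two long sides). The plate is flat and the grey one is untouched. I'll lower the open fingers over the overhanging end.

```bash
python3 -m handwheel '[[[0,0,-0.03,0,0,0,0.085],[0,0,-0.03,0,0,0,0.085],[0,0,-0.016,0,0,0,0.085],[0,0,-0.01,0,0,0,0.085],[0,0,-0.005,0,0,0,0.085],[0,0,0,0,0,0,0.085]]]'
python3 - <<'E'
from h import *
n="side"
p,d=r.grab_frame(n);  q=p[130:280,200:400]
cv2.imwrite(f"pics/e_{n}.png",cv2.resize(q[:,:,::-1],None,fx=4,fy=4,interpolation=cv2.INTER_CUBIC))
E
```

```text
clock: 8.02
tcp_pos: [0.4538, 0.1185, 0.1014]
orientation: [3.138, -0.113, -0.006]
contact_force: [-4.2, -0.5, -2.7]
grip_width: 0.0847
```

View pics/e_side.png

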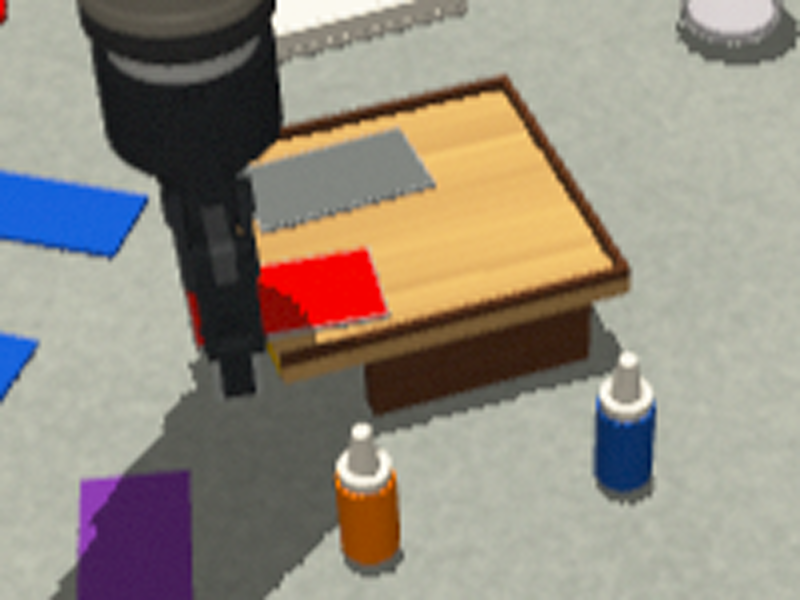

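```bash
python3 -m handwheel '[[[-0.001,0,0,0,0,0,0.085],[0,0,0,0,0,0,0.085]]]'; python3 -m handwheel '[[[0,0,0,0,0,0,0.06],[0,0,0,0,0,0,0.052],[0,0,0,0,0,0,0.04],[0,0,0,0,0,0,0.04],[0,0,0,0,0,0,0.04],[0,0,0,0,0,0,0.04]]]' 50
```

```text
clock: 8.23
tcp_pos: [0.4536, 0.1185, 0.1031]
orientation: [3.139, -0.114, 0.0]
contact_force: [-3.0, -0.9, -2.4]
grip_width: 0.0849
clock: 8.73
tcp_pos: [0.4548, 0.119, 0.1038]
orientation: [-3.138, 0.114, -0.005]
contact_force: [-2.2, -0.4, 5.9]
grip_width: 0.0483
```

```bash
python3 -m handwheel '[[[0,0,0,0,0,0,0.04],[0,0,0,0,0,0,0.04]]]'
python3 - <<'E'
from h import *
n="side"
p,d=r.grab_frame(n);  q=p[130:280,200:400]
cv2.imwrite(f"pics/f_{n}.png",cv2.resize(q[:,:,::-1],None,fx=4,fy=4,interpolation=cv2.INTER_CUBIC))
E
```

```text
clock: 8.9
tcp_pos: [0.4548, 0.1191, 0.1038]
orientation: [-3.138, 0.114, -0.005]
contact_force: [-1.9, 0.3, 6.5]
grip_width: 0.0479
```

View pics/f_side.png

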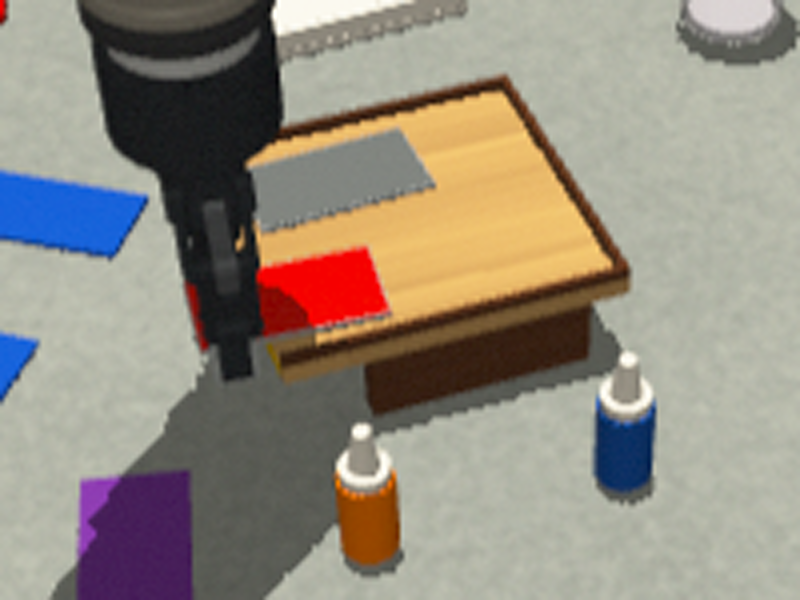

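```bash
python3 -m handwheel '[[[0,0,0.002,0,0,0,0.04],[0,0,0.004,0,0,0,0.04],[0,0,0.006,0,0,0,0.04],[0,0,0.01,0,0,0,0.04],[0,0,0.01,0,0,0,0.04],[0,0,0,0,0,0,0.04]]]' 60
python3 - <<'E'
from h import *
for n in ("side","top"):
    p,d=r.grab_frame(n);  q=p[110:260,200:400] if n=="side" else p[160:310,170:370]
    m=blob(n,colmasks(p)["red"],(290,180) if n=="side" else (270,245),50)[0]
    v,u=np.nonzero(cv2.erode(m.astype(np.uint8),np.ones((3,3)))); dd=d[v,u]; g=dd>0; W=deproj(n,np.c_[u,v][g],dd[g])
    A=np.c_[W[:,:2],np.ones(len(W))]; print(n,W.mean(0).round(4),np.linalg.lstsq(A,W[:,2],rcond=None)[0].round(3),W.min(0).round(3),W.max(0).round(3))
    cv2.imwrite(f"pics/g_{n}.png",cv2.resize(q[:,:,::-1],None,fx=4,fy=4,interpolation=cv2.INTER_CUBIC))
E
```

```text
clock: 9.45
tcp_pos: [0.4547, 0.119, 0.1371]
orientation: [-3.138, 0.114, -0.005]
contact_force: [0.4, 0.5, -0.7]
grip_width: 0.0476
side [0.4982 0.1145 0.0841] [ 0.002 -0.013  0.085] [0.47  0.094 0.081] [0.525 0.138 0.087]Traceback (most recent call last):
  File "<stdin>", line 4, in <module>
IndexError: list index out of range
```

View pics/g_side.png

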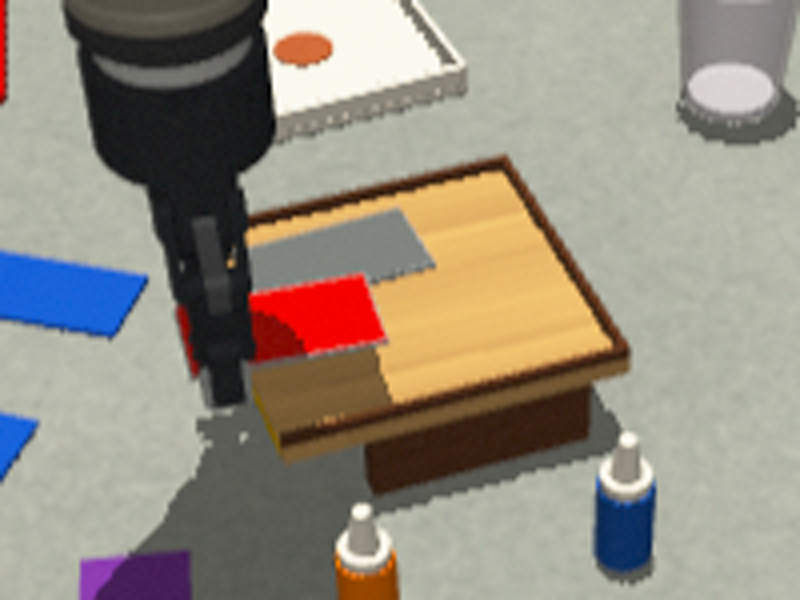

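The plate lifts level in the grip, with a slope of about 0.002. Next I lift higher and carry it over to the rest.

```bash
python3 -m handwheel '[[[0,0,0.015,0,0,0,0.04],[0,0,0.025,0,0,0,0.04],[0,0,0.02,0,0,0,0.04],[0,-0.01,0.003,0,0,0.012,0.04],[0,-0.02,0,0,0,0.012,0.04],[0.005,-0.03,0,0,0,0.012,0.04],[0.01,-0.03,0,0,0,0,0.04],[0.01,-0.03,0,0,0,0,0.04],[0.01,-0.03,0,0,0,0,0.04],[0.01,-0.03,0,0,0,0,0.04]]]';python3 -m handwheel '[[[0.01,-0.03,0,0,0,0,0.04],[0.01,-0.03,0,0,0,0,0.04],[0.008,-0.03,0,0,0,0,0.04],[0,-0.025,0,0,0,0,0.04],[0,-0.015,0,0,0,0,0.04],[0,-0.0075,0,0,0,0,0.04],[0,0,-0.03,0,0,0,0.04],[0,0,-0.03,0,0,0,0.04],[0,0,-0.02,0,0,0,0.04],[0,0,0,0,0,0,0.04]]]'
python3 - <<'E'
from h import *
for n in ("side","top"):
    p,d=r.grab_frame(n);  q=p[270:420,270:470] if n=="side" else p[160:310,320:520]
    cv2.imwrite(f"pics/i_{n}.png",cv2.resize(q[:,:,::-1],None,fx=4,fy=4,interpolation=cv2.INTER_CUBIC)); cv2.imwrite(f"pics/iraw_{n}.png",p[:,:,::-1]); np.save(f"i_{n}.npy",d)
E
```

```text
clock: 10.38
tcp_pos: [0.4984, -0.0629, 0.1975]
orientation: [3.141, -0.057, -0.001]
contact_force: [0.1, 1.1, -0.4]
grip_width: 0.0477
clock: 11.22
tcp_pos: [0.5237, -0.1971, 0.1137]
orientation: [-3.138, 0.055, 0.012]
contact_force: [-0.8, 1.0, -1.9]
grip_width: 0.0473
```

View pics/i_side.png

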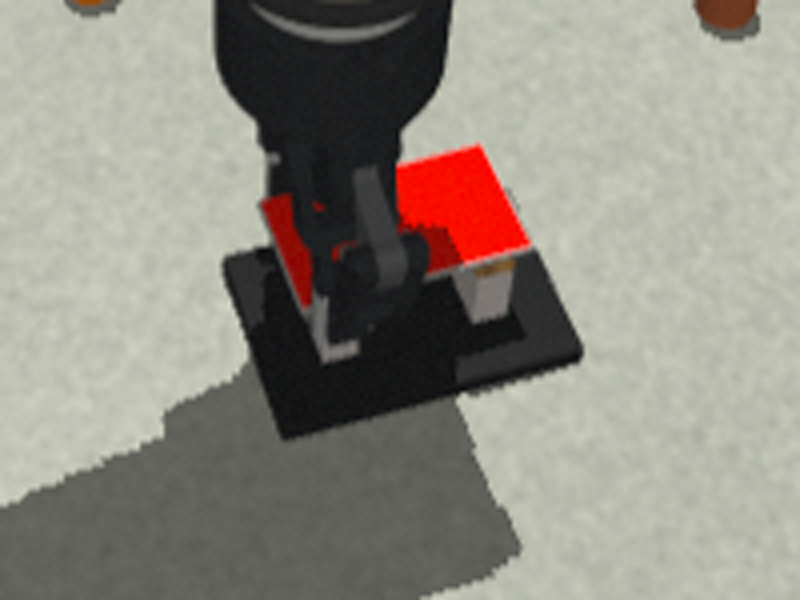

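View pics/i_top.png

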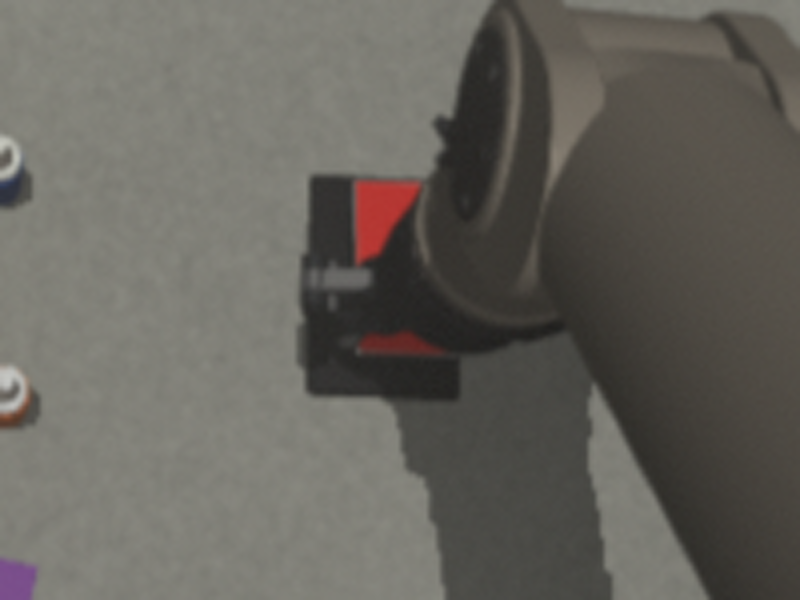

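The plate is above the rest and still red face up. The side crop shows its corners at (480,145), (530,245), (262,203) and (308,305). I'll let it settle and compare plate to rest in the same camera.

```bash
python3 -m handwheel '[[[0,0,0,0,0,0,0.04],[0,0,0,0,0,0,0.04]]]'
cat > m.py <<'E'
from h import *
import sys
tag=sys.argv[1]
z=r.get_obs()["tcp_pos"][2]-.0543+.0025 if len(sys.argv)<3 else float(sys.argv[2])
print("z",z)
for n,near in(("side",(370,320)),("top",(424,228))):
    p,d=r.grab_frame(n);q=p[270:420,270:470] if n=="side" else p[160:310,320:520]
    cv2.imwrite(f"pics/{tag}_{n}.png",cv2.resize(q[:,:,::-1],None,fx=4,fy=4,interpolation=cv2.INTER_CUBIC))
    bs=blob(n,colmasks(p)["red"],near,55)
    m=np.any(bs,axis=0); v,u=np.nonzero(m)
    P=plane(n,np.c_[u,v],z)[:,:2]*1000
    print(n,[b.sum() for b in bs],"rect",rect(n,m,z)[:3])
    # extents in rest axes
    a=-.036; ex=np.array([np.cos(a),np.sin(a)]); ey=np.array([-ex[1],ex[0]])
    c=np.array([555.2,-202.1]) if n=="side" else np.array([556.8,-197.1])
    l=(P-c)@ex; w=(P-c)@ey
    print("  along",l.min().round(1),l.max().round(1),"mid",round((l.min()+l.max())/2,1)," across",w.min().round(1),w.max().round(1),"mid",round((w.min()+w.max())/2,1))
    # edge slope: +y edge and far edge
    far=np.array([ (l[abs(w-k)<1.5].max()) for k in range(-18,19,6) if (abs(w-k)<1.5).any()]); print("  far by w",far.round(1))
    print("  +w by l",[(k,w[abs(l-k)<1.5].max().round(1),w[abs(l-k)<1.5].min().round(1)) for k in range(-36,41,8) if (abs(l-k)<1.5).any()])
    k=cv2.erode(m.astype(np.uint8),np.ones((3,3)))>0; k&=d>0; v,u=np.nonzero(k); W=deproj(n,np.c_[u,v],d[k])
    A=np.c_[W[:,:2]-W[:,:2].mean(0),np.ones(len(W))]; print("  plane",np.linalg.lstsq(A,W[:,2],rcond=None)[0].round(4))
E
python3 m.py j
```

```text
clock: 11.48
tcp_pos: [0.5276, -0.1988, 0.1194]
orientation: [3.14, -0.056, 0.004]
contact_force: [0.2, 0.5, -0.9]
grip_width: 0.0476
z 0.0676373538747362
side [np.int64(699), np.int64(151)] rect (array([ 555.3, -201. ]), array([87.2, 47.1]), np.float64(-0.018))
  along -43.8 44.0 mid 0.1  across -23.3 25.2 mid 1.0
  far by w [44.  43.9 43.1 43.7 43.5 43.5 43.3]
  +w by l [(-36, np.float64(23.1), np.float64(-12.6)), (4, np.float64(12.7), np.float64(-21.6)), (12, np.float64(24.2), np.float64(-22.0)), (20, np.float64(23.4), np.float64(-20.9)), (28, np.float64(24.7), np.float64(-21.7)), (36, np.float64(24.8), np.float64(-21.7))]
  plane [-0.0067 -0.0071  0.0663]
top [np.int64(189), np.int64(29)] rect (array([ 557.3, -189.5]), array([84.8, 29.1]), np.float64(-0.011))
  along -41.8 42.8 mid 0.5  across -7.9 22.5 mid 7.3
  far by w [41.  42.8 42.5 42.2 41.8]
  +w by l [(-36, np.float64(2.0), np.float64(0.0)), (4, np.float64(22.3), np.float64(18.2)), (12, np.float64(22.3), np.float64(10.2)), (20, np.float64(22.4), np.float64(6.2)), (28, np.float64(22.4), np.float64(0.2)), (36, np.float64(22.5), np.float64(-3.9))]
  plane [0.031  0.0188 0.0673]
```

View pics/j_side.png

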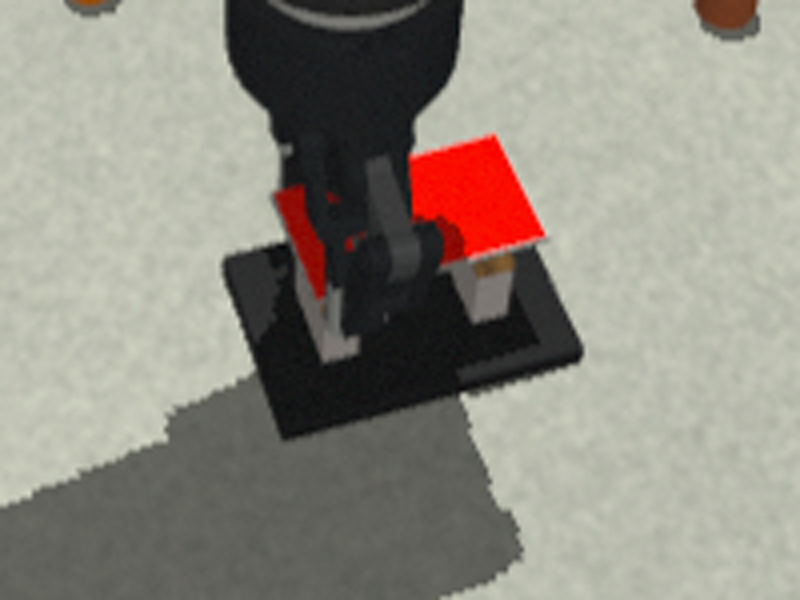

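The plate's centre is within about 1 mm of the rest's in both cameras, and its yaw within about 0.015 rad. I'll lower it until contact.

```bash
python3 -m handwheel '[[[0,0,-0.006,0,0,-0.008,0.04],[0,0,-0.006,0,0,0,0.04],[0,0,-0.004,0,0,0,0.04],[0,0,0,0,0,0,0.04],[0,0,0,0,0,0,0.04]]]'; python3 -m handwheel '[[[0,0,-0.001,0,0,0,0.04],[0,0,0,0,0,0,0.04]]]'; python3 -m handwheel '[[[0,0,-0.001,0,0,0,0.04],[0,0,0,0,0,0,0.04]]]'; python3 -m handwheel '[[[0,0,-0.001,0,0,0,0.04],[0,0,0,0,0,0,0.04]]]'
```

```text
clock: 12.0
tcp_pos: [0.5262, -0.1987, 0.1012]
orientation: [-3.141, 0.069, 0.002]
contact_force: [-0.2, 0.4, 0.1]
grip_width: 0.0478
clock: 12.17
tcp_pos: [0.5265, -0.1989, 0.1007]
orientation: [-3.141, 0.07, -0.0]
contact_force: [-1.0, 0.0, -1.7]
grip_width: 0.0475
clock: 12.33
tcp_pos: [0.5265, -0.1989, 0.0998]
orientation: [3.141, -0.069, 0.0]
contact_force: [0.4, 0.7, -0.8]
grip_width: 0.0479
clock: 12.5
tcp_pos: [0.5266, -0.1989, 0.0993]
orientation: [3.141, -0.07, 0.0]
contact_force: [-1.7, 0.5, 3.9]
grip_width: 0.0481
```

```bash
python3 -m handwheel '[[[0,0,-0.0005,0,0,0,0.04],[0,0,0,0,0,0,0.04]]]'; python3 m.py k 0.0475
```

```text
clock: 12.67
tcp_pos: [0.5266, -0.1989, 0.0992]
orientation: [3.14, -0.07, 0.0]
contact_force: [-2.9, 1.8, 9.6]
grip_width: 0.048
z 0.0475
side [np.int64(698), np.int64(147)] rect (array([ 554.3, -201.1]), array([87.3, 47.5]), np.float64(-0.02))
  along -44.9 43.0 mid -1.0  across -23.4 24.7 mid 0.6
  far by w [43.  42.9 42.  42.6 42.4 42.3 42.1]
  +w by l [(-36, np.float64(22.8), np.float64(-9.6)), (4, np.float64(14.3), np.float64(-21.9)), (12, np.float64(23.8), np.float64(-22.4)), (20, np.float64(23.4), np.float64(-21.2)), (28, np.float64(24.7), np.float64(-22.1)), (36, np.float64(24.7), np.float64(-22.2))]
  plane [-0.0036 -0.0102  0.0464]
top [np.int64(182)] rect (array([ 579.6, -190.1]), array([39.6, 29. ]), np.float64(-0.028))
  along 2.7 42.4 mid 22.5  across -6.5 22.5 mid 8.0
  far by w [40.4 42.2 41.9 41.5 41.2]
  +w by l [(4, np.float64(22.2), np.float64(14.0)), (12, np.float64(22.3), np.float64(9.9)), (20, np.float64(22.3), np.float64(5.8)), (28, np.float64(22.4), np.float64(-0.3)), (36, np.float64(22.5), np.float64(-4.4))]
  plane [0.0293 0.0774 0.0472]
```

View pics/k_side.png

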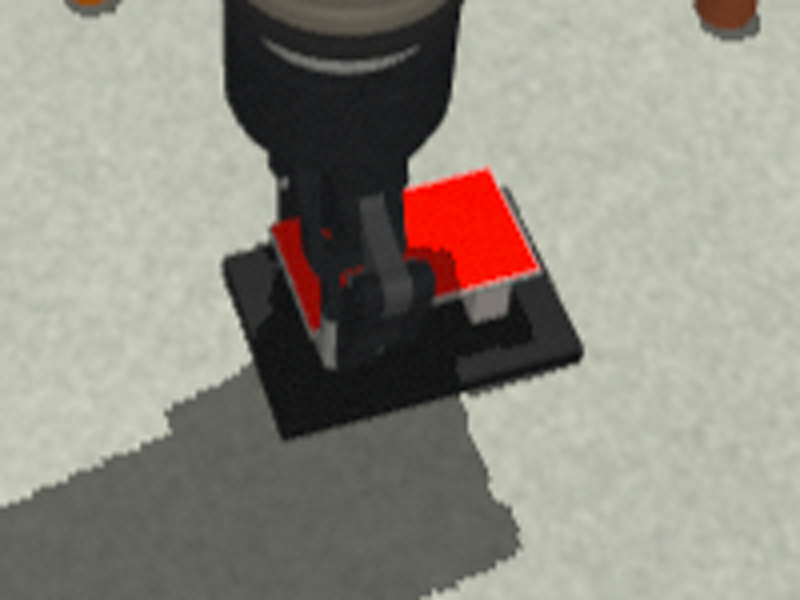

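It is seated flat: plane height 46–47 mm, slope below 0.01, 10 N on the posts, and centred to about 1 mm. Now I release and retreat straight up.

```bash
python3 -m handwheel '[[[0,0,0.0005,0,0,0,0.05],[0,0,0,0,0,0,0.055],[0,0,0,0,0,0,0.065],[0,0,0,0,0,0,0.075],[0,0,0,0,0,0,0.08],[0,0,0,0,0,0,0.08]]]' ;python3 -m handwheel '[[[0,0,0.01,0,0,0,0.08],[0,0,0.02,0,0,0,0.08],[0,0,0.03,0,0,0,0.08],[0,0,0.04,0,0,0,0.08],[-0.02,-0.03,0.02,0,0,0,0.08],[-0.02,-0.03,0,0,0,0,0.08],[-0.02,-0.03,0,0,0,0,0.08],[-0.02,-0.03,0,0,0,0,0.08],[-0.02,-0.03,0,0,0,0,0.08],[-0.02,-0.03,0,0,0,0,0.08]]]';python3 -m handwheel '[[[-0.01,-0.035,0,0,0,0,0.08],[-0.01,-0.035,0,0,0,0,0.08],[-0.01,-0.035,0,0,0,0,0.08],[0,0,0,0,0,0,0.08]]]'; python3 m.py l 0.0475
python3 - <<'E'
from h import *
p,d=r.grab_frame("top"); cv2.imwrite("pics/full_top.png",p[:,:,::-1])
p,d=r.grab_frame("side"); cv2.imwrite("pics/full_side.png",p[:,:,::-1])
E
```

```text
clock: 13.27
tcp_pos: [0.5265, -0.1988, 0.0987]
orientation: [-3.141, 0.069, 0.0]
contact_force: [-0.0, -0.3, 0.1]
grip_width: 0.08
clock: 14.1
tcp_pos: [0.4053, -0.3801, 0.2198]
orientation: [3.14, -0.069, 0.001]
contact_force: [0.8, 1.1, -0.7]
grip_width: 0.0798
clock: 14.43
tcp_pos: [0.3717, -0.4918, 0.2198]
orientation: [3.135, -0.085, -0.001]
contact_force: [-0.7, -1.3, -0.7]
grip_width: 0.0796
z 0.0475
side [np.int64(374)] rect (array([ 583.4, -201.9]), array([47.5, 28.8]), np.float64(1.56))
  along 13.2 43.0 mid 28.1  across -22.2 25.2 mid 1.5
  far by w [43.  42.9 42.  42.6 42.4 42.3 42.1]
  +w by l [(12, np.float64(23.4), np.float64(23.4)), (20, np.float64(23.4), np.float64(5.9)), (28, np.float64(24.7), np.float64(-18.5)), (36, np.float64(24.7), np.float64(-22.2))]
  plane [-0.0115 -0.0063  0.0463]
top [np.int64(925)] rect (array([ 556.7, -197.7]), array([86.3, 45.5]), np.float64(-0.028))
  along -43.4 43.2 mid -0.1  across -23.1 22.5 mid -0.3
  far by w [43.2 40.7 40.4 40.  41.9 41.5 41.2]
  +w by l [(-36, np.float64(21.9), np.float64(-22.9)), (-28, np.float64(22.0), np.float64(-22.9)), (-20, np.float64(22.0), np.float64(-22.9)), (-12, np.float64(22.1), np.float64(-23.0)), (-4, np.float64(22.1), np.float64(-23.0)), (4, np.float64(22.2), np.float64(-23.0)), (12, np.float64(22.3), np.float64(-23.0)), (20, np.float64(22.3), np.float64(-23.0)), (28, np.float64(22.4), np.float64(-23.0)), (36, np.float64(22.5), np.float64(-21.0))]
  plane [-0.0009  0.0022  0.0474]
```

View pics/full_top.png

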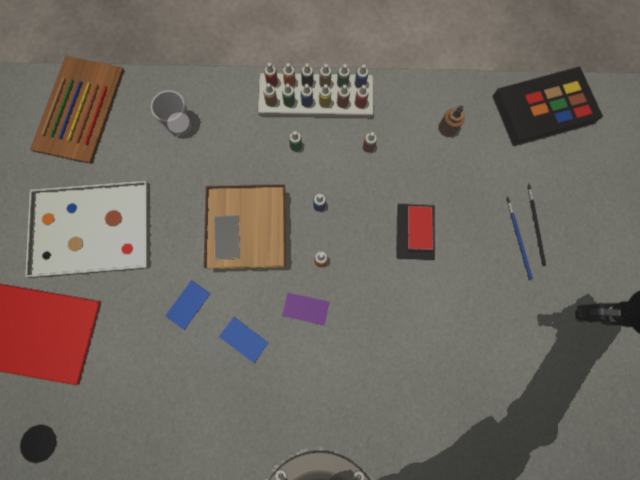

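View pics/full_side.png

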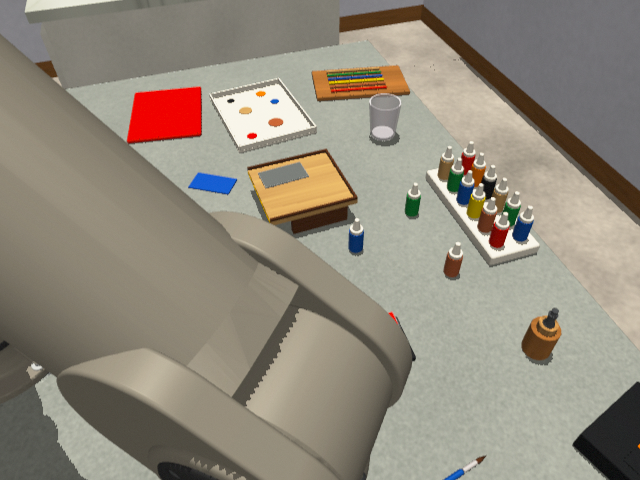

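The plate lies level on the rest at (420,228) in the top view. It is centred within 0.3 mm and about 0.01 rad there. The grey plate is still at (227,237) and all four bottles are standing. Handing in.

```bash
python3 -c "
from bench import r
print(r.hand_in())"
```

```text
the job is handed in; nothing more can be done
None
```

The red plate is lying red face up on the drying rest's two posts, and I handed the job in at about 14.7 s.

**What I did:**
1. I pushed the plate from behind with the fingertips until about 30 mm hung over the stand's open edge.
2. I gripped the overhanging end across its width at 50–60 N. It lifted level.
3. I carried it to the rest and lowered it until I felt about 10 N on the posts. Only then did I release, lift straight up and back away.

**Last checks:**
- **Placement:** the top camera puts the plate 0.1 mm along and 0.3 mm across from the rest's centre, lined up to about 0.01 rad. It is level, with its top at 47.4 mm.
- **Grey plate and bottles:** the grey plate shows no movement and all four bottles are standing.

**Disagreements:**
- **Cameras:** the side camera read up to about 1 mm off centre before release. The two cameras also differ by 2–5 mm in absolute position, so I centred the plate against the rest within each camera. The arm hid part of the plate from the side camera after release, so the final figures come from the top camera.
- **Grip width:** the gripper read about 48 mm on the 50 mm plate. It held throughout.

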